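# Knock the casting mould's clamp pins tight

## Task

Take the wooden mallet and knock both brass pins of the clamp down until each one bites firmly on the plaster mould and holds it tight. Each pin bites at its own depth, hidden under the clamp bar, so feel for it with measured blows of the mallet alone: stop once the pin is clearly hard, because driving on would crack the plaster. Then stand the mallet back on its round cork mat, on its face as you found it, leaving the mug, tile, turning tool and rib where they are.

Things in the scene. Friction and masses are not known exactly. Their poses are not given: they have to be found in the camera images.
- mallet: wooden mallet, about 0.4 kg, mostly head, standing on one round face. Origin: centre of that lower face, z up the head's axis. Head: cylinder 56 mm across, 80 mm high. Handle: flat-sided bar 20 mm wide (y), 26 mm high (z), its level axis 40 mm above the origin, from the head along the mallet's -x to 175 mm from the head's axis. Starts on the mat, handle roughly towards the robot
- mat: round cork mat fixed to the bench, 140 mm across, 5 mm thick; origin at the centre of its underside. The mallet starts on it and must return to it
- clamp: dark steel clamp fixed to the bench over the white mould; origin on the bench under its middle. Channel bar 56 mm wide (x), 216 mm long (y), top 98 mm above the bench, with two steel collars 32 mm across (tops at 106 mm) at x = 0, y = +55 and -55 mm; a brass pin stands in each collar
- mould: white plaster mould held captive in the clamp, 120 (x) by 200 (y) by 70 mm high; origin at the centre of its underside. Under a pin's foot it resists by about 5 N more per mm driven past the bite. A pin is tight when its foot keeps bearing with over 5 N: a push of 20 N or more on the pin, 28 N being safe. Over 24 N at the foot (about 37 N on the pin) the plaster cracks
- pin_left: left brass pin at the clamp's y = +55 mm; head 28 mm across, 6 mm thick; origin: centre of the head's underside, 126 mm above the bench when fully up, 106 mm at most driven in (20 mm travel). Starts 0 to 3 mm down. Sprung up but friction-held: stays where left, slides at about 13 N (15 N driven fast). Its hidden foot bites after 4 to 16 mm of travel, different each time and unlike the other pin's
- pin_right: right brass pin at the clamp's y = -55 mm; head 28 mm across, 6 mm thick; origin: centre of the head's underside, 126 mm above the bench when fully up, 106 mm at most driven in (20 mm travel). Starts 0 to 3 mm down. Sprung up but friction-held: stays where left, slides at about 13 N (15 N driven fast). Its hidden foot bites after 4 to 16 mm of travel, different each time and unlike the other pin's
- mug: glazed blue mug, 76 mm across, 90 mm high, handle on its +y side; origin centre of the underside; bystander
- test_tile: pale celadon test tile, 60 x 90 x 8 mm, lying flat; origin centre of the underside; bystander
- turning_tool: aluminium turning tool, bar 12 mm across with a small steel blade, about 180 mm long along its x, lying flat; origin under the middle of the bar; bystander
- rib: dark wooden rib, 55 mm (x) by 113 mm (y, from -43 to +70 mm) by 8 mm, lying flat; origin on the underside; bystander
There are look-alikes about, which are no part of the job. Of the things like the mat, leave any that is red; of the rest the smaller one is meant.

How it is judged:
By the outcome, as a careful person would: the job done as asked, in the order asked, and still so for the second after the job is handed in, with the robot touching nothing.
It also fails if it takes over 45 s, if anything falls off the work surface, if the arm or the gripper's body presses on something with over 40 N, if the wrist force passes 120 N, or if a joint passes its speed limit or range.

## Robot

A 6-joint arm with a two-finger parallel gripper is mounted at the origin on the work surface. World frame = base frame: x ahead of the robot, y to its left, z up, the work surface at z = 0. Lengths are in mm, angles in degrees, forces in N, time in s.
With the tool pointing down it reaches from about 300 to 850 mm from the base axis. Payload 4.2 kg.
Tool frame: the origin (TCP) lies midway between the tips of the shut fingers; the grasp point (between the pads) lies 19 mm behind it; z points along the fingers, y is the line along which they close (so a half turn about z gives the same grasp; the last joint's range is limited). The gripper opens to 91 mm and grips with 3 to 60 N. Pads are 32 mm wide; open, the fingers measure 118 mm over their backs; the gripper's body (76 mm by 178 mm) begins 60 mm behind the grasp point.
Start: joints at [75.974, 18.312, 89.639, -0, 72.044, -1.146], TCP at [128.176, 560.551, 187.776] pointing down, gripper open.
Joint ranges: [-177.97, 177.97], [-48.28, 115.42], [12.27, 149.76], [-77.06, 257.06], [2.81, 150.46], [-146.56, 146.56]. Speed limits (degrees/s): [147.25, 147.25, 180, 180, 180, 180].

## Interface

Orientations are given as [roll, pitch, yaw] about the fixed x, y, z axes, in that order (R = Rz(yaw) Ry(pitch) Rx(roll)).
In Python, from workcell import state, grab_frame, camera_model, workorder gives the robot as it stands.
- The arm moves only by the tool carry_out, never from a script. Its argument "commands" is a list of rows, each a list of 7 numbers: the turn, a rotation vector about the tool's x, y, z in degrees, then the shift along the tool's x, y, z in mm, then the opening, from -1 (shut) to 1 (fully open). In form: [[ax, ay, az, dx, dy, dz, hand], ...]. A call has 1 to 20 rows; each row is the pose to reach, as a shift and turn from the pose commanded when the call began, along the tool's axes at that moment; what a row does not reach only later rows make up. A row lasts 1/10 s, in which the tool goes at most 50 mm and 8.59 degrees, less where a joint would pass 70% of its speed; a pose out of reach is approached as far as the arm can. A call with a gripper value outside its range is refused whole. The fingers move at their own pace and stop on an object; "force" is the grip in N (left out, the last holds). Time passes only in rows, so rows that repeat a pose let the fingers close. It gives the time, the measured TCP pose, the force, the opening and the grip force at its end, in the units of the state.
- state(): the state, without advancing time (a new reading comes with each control period).
- grab_frame(name): name is "scene" or "top"; returns the picture (384x512x3 uint8, red, green, blue); there is no depth.
- camera_model(name): a dict with "fx", "fy", "cx", "cy" (pixels), "dist" ([k1, k2, p1, p2, k3] as OpenCV has them; the pictures are not rectified), "origin" and "rotation" of the camera in the world. Camera axes: x right, y up, looking along -z (the intrinsics and any distortion apply to the point x, -y, -z); pixel columns grow to the right and rows downward; lengths in mm; the calibration is good to about 2 mm. A picture is of the moment at which its call begins. camera_model takes no time and is no camera call.
- workorder.job_done(): hands the job in; it is judged then, once.
The state is a dict: "time_s": time; "qpos": joint angles; "qvel": joint speeds; "effort": joint torques, N m; "ee_pos": TCP position; "ee_rot": TCP orientation; "force": force on the tool from outside, world axes, zero at the start; "torque": the same for the moment, N m; "gripper_width": finger opening in mm; "gripper_force": force on a finger pad.
Only numpy, scipy, OpenCV 4.12 (cv2) and the standard library are available. Lean on these libraries where they do the work, as an engineer would, in place of code of your own. Each camera call takes 0.05 s, during which the arm holds its last target. There are 200 camera calls.

## Working session

There is one attempt and no reset: what is moved stays moved. The work goes in short steps, Python scripts to look and compute and a tool call to move; the robot and the scene stay as the last step left them, time stands still between calls to the robot, and variables do not carry over. Pictures are saved under pics/ and viewed, at most 10 in all, crops included, and the job is handed in when it is done.

Besides the shell and the picture viewer there is one more tool, called as name(argument=value, ...) on one line, values as JSON. carry_out: Moves the arm, as the interface text tells. Its arguments: {"type":"object","properties":{"commands":{"type":"array"},"force":{"type":"number"}},"required":["commands"]}

```bash
mkdir -p pics; ls
python3 - <<'E'
from workcell import state, grab_frame, camera_model
import cv2
print(state())
for n in("scene","top"):
    im=grab_frame(n); cv2.imwrite(f"pics/{n}0.png",im[:,:,::-1]); print(n,camera_model(n))
E
```

```text
pics
{'time_s': 0.0, 'qpos': array([ 7.59742658e+01,  1.83521734e+01,  8.97080892e+01, -1.26819785e-03,
        7.20427212e+01, -1.14398820e+00]), 'qvel': array([ 0.02653444,  0.10856634,  0.0331291 ,  0.01722978, -0.0009836 ,
        0.03533679]), 'effort': array([ 1.32083307e-03, -4.12450862e+01, -2.31977373e+01,  7.27516576e-02,
        4.54723800e-02, -1.26751538e-04]), 'ee_pos': array([128.04213673, 559.98718699, 186.9035793 ]), 'ee_rot': array([-1.79897013e+02, -8.50598918e-04,  1.67118645e+02]), 'force': array([ 0.16282827, -0.58366151, -0.40076699]), 'torque': array([ 0.0169159 , -0.04231426, -0.01707665]), 'gripper_force': 0.0, 'gripper_width': 91.1738692340595}
scene {'fx': 389.19314401221806, 'fy': 389.19314401221806, 'cx': 254.2756068910135, 'cy': 201.5600028215875, 'dist': array([-0.07673671,  0.        ,  0.        ,  0.        ,  0.        ]), 'origin': array([872.69992986, 436.19892431, 830.25745589]), 'rotation': array([ 39.64372596,  -0.37946741, 152.03700731])}
top {'fx': 472.86891994166353, 'fy': 472.86891994166353, 'cx': 256.1375611707393, 'cy': 194.02700576499078, 'dist': array([-0.05643396,  0.        ,  0.        ,  0.        ,  0.        ]), 'origin': array([ 418.49176288,  -88.93403693, 1114.37105502]), 'rotation': array([ 10.3483303 ,   1.74531663, -89.23555053])}
```

View pics/scene0.png

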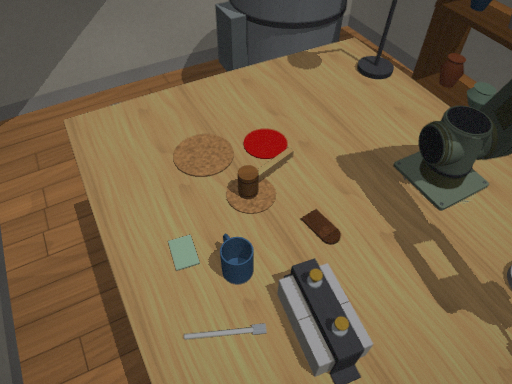

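View pics/top0.png

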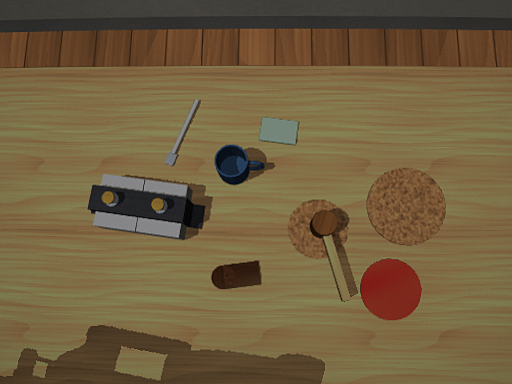

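Candidates: for the mat there are the large cork disc (scene 203,155 / top 406,206), the red disc (265,143 / 391,289) and the small cork disc under the mallet (251,194 / 318,229). Red is ruled out and the small cork disc is the smaller of the other two, so it is the mat. There is only one mallet (scene 248,181 / top 323,223). The pins are at scene (315,277) and (341,325), top (109,198) and (158,205).

```bash
cat > h.py <<'E'
import numpy as np, cv2
from scipy.spatial.transform import Rotation as Ro
from workcell import camera_model, grab_frame, state
def ray(n,px):
    c=camera_model(n); K=np.array([[c['fx'],0,c['cx']],[0,c['fy'],c['cy']],[0,0,1]])
    p=cv2.undistortPoints(np.array(px,float).reshape(-1,1,2),K,c['dist']).reshape(-1,2)
    d=np.c_[p[:,0],-p[:,1],-np.ones(len(p))]
    return c['origin'],Ro.from_euler('xyz',c['rotation'],degrees=True).apply(d)
def plane(n,px,z):
    o,d=ray(n,px); return o+d*((z-o[2])/d[:,2])[:,None]
def tri(pt,ps):
    (a,d),(b,e)=ray('top',[pt]),ray('scene',[ps]); d,e=d[0],e[0]
    s=np.linalg.lstsq(np.c_[d,-e],b-a,rcond=None)[0]
    p,q=a+s[0]*d,b+s[1]*e; return (p+q)/2,np.linalg.norm(p-q)
E
python3 - <<'E'
from h import *
T=cv2.imread('pics/top0.png');S=cv2.imread('pics/scene0.png')
def cr(I,x,y,w=100,h=75): return cv2.resize(I[y:y+h,x:x+w],(400,300),interpolation=cv2.INTER_CUBIC)
cv2.imwrite('pics/m1.png',np.vstack([np.hstack([cr(T,85,170),cr(T,275,195,120,90)[:,:]]),np.hstack([cr(S,280,255),cr(S,210,145)])]))
for n,I in(('top',T),('scene',S)):
    hsv=cv2.cvtColor(I,cv2.COLOR_BGR2HSV)
    m=cv2.inRange(hsv,(18,150,110),(32,255,255))
    k,l,s,c=cv2.connectedComponentsWithStats(m)
    for i in range(1,k):
        if s[i,4]>25: print(n,s[i],c[i].round(1))
    print(n,[hsv[p[1],p[0]].tolist() for p in ([(323,222),(340,265),(300,230),(140,209),(109,198)] if n=='top' else [(248,173),(248,185),(280,163),(235,195),(315,275)])])
E
```

```text
top [102 192  11  11 101] [107.3 197. ]
top [151 199  13  11 107] [156.9 203.9]
top [[13, 171, 88], [20, 117, 122], [15, 140, 131], [105, 27, 38], [20, 175, 127]]
scene [310 269  13  12 113] [315.6 274.2]
scene [335 317  14  13 142] [341.4 322.9]
scene [[15, 167, 110], [16, 176, 61], [19, 126, 93], [16, 134, 145], [21, 171, 140]]
```

View pics/m1.png

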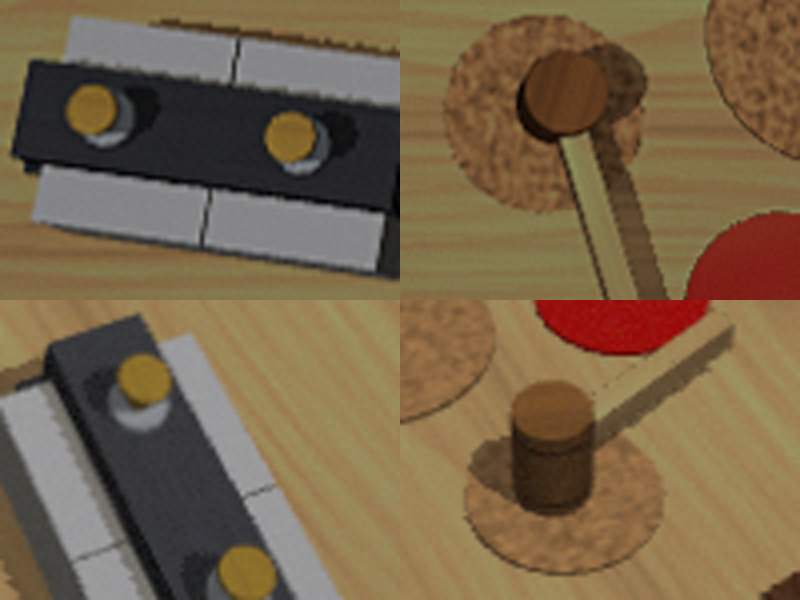

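The mosaic shows the left-crop pins in top view at about (107.5,197) and (157,204). The mallet head top is at about (325,223) in top and (248,172.5) in scene, standing on the small cork mat centred near (318,229) in top. That confirms the choice.

Run:
```python
from h import *
I={'top':cv2.imread('pics/top0.png'),'scene':cv2.imread('pics/scene0.png')}
H={n:cv2.cvtColor(i,cv2.COLOR_BGR2HSV) for n,i in I.items()}
def comp(n,lo,hi,seed,roi,close=1):
    x0,y0,x1,y1=roi; m=cv2.inRange(cv2.GaussianBlur(H[n],(3,3),0),lo,hi); z=np.zeros_like(m); z[y0:y1,x0:x1]=m[y0:y1,x0:x1]
    z=cv2.morphologyEx(z,cv2.MORPH_CLOSE,np.ones((close,close)))
    k,l,s,c=cv2.connectedComponentsWithStats(z); i=l[seed[1],seed[0]]; mm=(l==i).astype(np.uint8)
    return mm,s[i],c[i]
def ell(mm):
    c=max(cv2.findContours(mm,0,cv2.CHAIN_APPROX_NONE)[0],key=len); return cv2.fitEllipse(cv2.convexHull(c) if 0 else c)
print(tri((107.3,197),(341.4,322.9)),tri((156.9,203.9),(315.6,274.2)))
print('head swap check',tri((107.3,197),(315.6,274.2))[1])
hd={}
for n,seed,lo,hi,roi in(('top',(325,222),(8,155,72),(16,255,140),(305,203,345,242)),('scene',(248,173),(10,140,88),(17,255,140),(232,160,265,182))):
    mm,s,c=comp(n,lo,hi,seed,roi); hd[n]=ell(mm); print(n,s,c,hd[n])
print('head tri',tri(hd['top'][0],hd['scene'][0]), plane('top',[hd['top'][0]],85),plane('scene',[hd['scene'][0]],85))
# handle in the top view, light and less saturated
mm,s,c=comp('top',(17,60,112),(26,135,255),(340,265),(322,236,362,304)); print('handle',s,c)
mm,s,c=comp('top',(0,115,100),(17,255,255),(300,230),(280,190,352,265),5); print('mat',s,c,ell(mm))
a=cv2.resize(I['top'][195:305,275:375],(600,660),interpolation=cv2.INTER_CUBIC)[:600]
g=cv2.Canny(cv2.cvtColor(I['top'],cv2.COLOR_BGR2GRAY),60,140)
for y in range(238,300,6): print(y,H['top'][y,315+(y-225)//4:352+(y-225)//8,2].tolist())
```

```text
(array([589.50436252, 263.15121118, 128.93221353]), np.float64(1.1193619580784435)) (array([575.47205456, 153.87485581, 130.17539296]), np.float64(1.6107476799146194))
head swap check 57.407278687799035
top [311 210  27  25 501] [324.75848303 221.72255489] ((324.7249755859375, 221.7322235107422), (23.739179611206055, 25.194339752197266), 119.09333801269531)
scene [238 165  20  15 233] [247.54935622 172.11158798] ((247.5675811767578, 172.1095733642578), (13.910809516906738, 19.30699348449707), 89.26428985595703)
head tri (array([ 546.13496455, -206.02670498,   83.42165029]), np.float64(0.3963114135709791)) [[ 545.77947079 -205.72655439   85.        ]] [[ 546.96683934 -204.81457277   85.        ]]
handle [ 326  236   36   68 1241] [348.1345689  265.88799355]
mat [ 280  200   59   58 1591] [305.51602766 228.32872407] ((311.3141784667969, 227.96421813964844), (52.52769088745117, 58.79484939575195), 54.852500915527344)
238 [117, 98, 94, 93, 65, 94, 143, 138, 135, 132, 133, 135, 136, 140, 105, 66, 80, 76, 71, 73, 68, 64, 97, 111, 110, 116, 111, 103, 75, 111, 134, 133, 130, 134, 132]
244 [1
[... 817 characters left out ...]
, 131, 133, 119, 81, 106, 133, 132, 131, 129, 132, 129, 131, 133, 101, 90, 93, 96, 93, 93, 93, 92, 89, 128, 134, 131, 131, 131, 130]
280 [130, 129, 130, 132, 132, 134, 108, 61, 113, 135, 132, 132, 131, 129, 132, 132, 136, 98, 87, 94, 94, 92, 95, 93, 94, 90, 131, 135, 132, 132]
286 [132, 129, 131, 131, 133, 137, 103, 51, 115, 137, 132, 132, 133, 130, 131, 131, 138, 81, 81, 89, 91, 90, 90, 93, 89, 86, 133, 135, 133]
292 [131, 135, 130, 131, 131, 133, 141, 102, 40, 117, 135, 131, 132, 130, 131, 131, 132, 138, 55, 83, 96, 94, 94, 93, 91, 90, 85, 133, 137]
298 [130, 132, 129, 132, 131, 131, 141, 84, 38, 122, 135, 131, 133, 130, 130, 131, 131, 131, 131, 132, 133, 131, 130, 129, 126, 130, 131, 131]
```

Run:
```python
from h import *
p=plane('top',[(329.9,244),(344.1,292)],58); d=p[0]-p[1]; print(p, np.degrees(np.arctan2(d[1],d[0])))
print('pt from handle dir vs head', np.degrees(np.arctan2(*( (np.array([546.2,-205.4])-p[1,:2])[::-1]))))
print('mat top',plane('top',[(317.9,229.05),(287.9,229),(347.9,229)],5),'scene',plane('scene',[(251,195)],5))
yaw=np.degrees(np.arctan2(d[1],d[0]))
s=state(); R0=Ro.from_euler('xyz',s['ee_rot'],degrees=True)
print('mid heights pins',plane('top',[(107.3,197),(156.9,203.9)],130),plane('scene',[(341.4,322.9),(315.6,274.2)],130))
print('delta to above mallet, tool axes',R0.inv().apply(np.array([546,-205.5,200])-s['ee_pos']))
print('target rot yaw 15 -> rotvec',np.degrees((R0.inv()*Ro.from_euler('xyz',[180,0,yaw],degrees=True)).as_rotvec()))
```

```text
[[ 499.4005719  -219.71220316   58.        ]
 [ 394.80734204 -249.47668282   58.        ]] 15.88495770316175
pt from handle dir vs head 16.23246905981287
mat top [[ 538.24400847 -198.60873641    5.        ]
 [ 537.71114066 -128.2398054     5.        ]
 [ 538.9739447  -268.90422486    5.        ]] scene [[ 544.19061929 -190.45370869    5.        ]]
mid heights pins [[588.92888116 263.17661826 130.        ]
 [574.90624028 154.46382601 130.        ]] [[590.36434617 263.04867778 130.        ]
 [576.01318428 153.28271427 130.        ]]
delta to above mallet, tool axes [-578.05936467 -653.13936444  -11.95667944]
target rot yaw 15 -> rotvec [-2.97309233e-02  1.17648075e-01  1.51234468e+02]
```

carry_out(commands=[[0,0,151,-578,-653,0,1],[0,0,151,-578,-653,0,1],[0,0,151,-578,-653,0,1],[0,0,151,-578,-653,0,1],[0,0,151,-578,-653,0,1],[0,0,151,-578,-653,0,1],[0,0,151,-578,-653,0,1],[0,0,151,-578,-653,0,1],[0,0,151,-578,-653,0,1],[0,0,151,-578,-653,0,1],[0,0,151,-578,-653,0,1],[0,0,151,-578,-653,0,1],[0,0,151,-578,-653,0,1],[0,0,151,-578,-653,0,1],[0,0,151,-578,-653,0,1],[0,0,151,-578,-653,0,1],[0,0,151,-578,-653,0,1],[0,0,151,-578,-653,0,1],[0,0,151,-578,-653,0,1],[0,0,151,-578,-653,0,1]], force=50)

```text
time_s: 2.1
ee_pos: [545.4, -204.6, 186.9]
ee_rot: [-179.9, 0.1, 16.1]
force: [0.4, -0.5, -0.9]
gripper_width: 91.5
gripper_force: 0.0
```

carry_out(commands=[[0,0,0,0,0.5,40,1],[0,0,0,0,0.5,80,1],[0,0,0,0,0.5,115,1],[0,0,0,0,0.5,140,1],[0,0,0,0,0.5,155,1],[0,0,0,0,0.5,155,1],[0,0,0,0,0.5,155,0.3],[0,0,0,0,0.5,155,0],[0,0,0,0,0.5,155,-0.2],[0,0,0,0,0.5,155,-0.4],[0,0,0,0,0.5,155,-0.6],[0,0,0,0,0.5,155,-0.8],[0,0,0,0,0.5,155,-1],[0,0,0,0,0.5,155,-1]], force=50)

```text
time_s: 3.5
ee_pos: [546.5, -205.0, 33.3]
ee_rot: [-180.0, -0.0, 16.1]
force: [-0.2, 3.1, 5.7]
gripper_width: 55.2
gripper_force: 50.0
```

carry_out(commands=[[0,0,0,0,0,-20,-1],[0,0,0,0,0,-60,-1],[0,0,0,0,0,-105,-1],[0,0,0,0,0,-140,-1],[0,0,0,0,0,-150,-1],[0,0,0,16,-43,-150,-1],[0,0,0,32,-84,-150,-1],[0,0,0,48,-127,-150,-1],[0,0,0,64,-170,-150,-1],[0,0,0,80,-212,-150,-1],[0,0,0,96,-254,-150,-1],[0,0,0,112,-297,-150,-1],[0,0,0,122,-323,-150,-1],[0,0,0,127,-337,-150,-1],[0,0,0,127,-337,-150,-1],[0,0,0,127,-337,-150,-1],[0,0,0,127,-337,-150,-1]])

```text
time_s: 5.2
ee_pos: [574.5, 151.9, 182.2]
ee_rot: [180.0, 0.1, 16.0]
force: [-0.3, -0.1, -2.7]
gripper_width: 55.0
gripper_force: 50.0
```

Run:
```python
from h import *
a=[]
for n,(x,y,w,h) in(('top',(60,150,200,150)),('scene',(230,180,200,150))):
    im=grab_frame(n)[:,:,::-1]; cv2.imwrite(f'pics/{n}1.png',im); a.append(cv2.resize(im[y:y+h,x:x+w],(400,300),interpolation=cv2.INTER_CUBIC))
cv2.imwrite('pics/m2.png',np.hstack(a))
for i in range(3):
    s=state(); print(s['ee_pos'],s['force'],s['gripper_width'],s['gripper_force'])
```

```text
[574.64084069 152.1739     182.69398332] [-0.28789031 -0.2828887  -2.79071749] 55.202413170933895 49.98200297355652
[574.64084069 152.1739     182.69398332] [-0.28789031 -0.2828887  -2.79071749] 55.202413170933895 49.98200297355652
[574.64084069 152.1739     182.69398332] [-0.28789031 -0.2828887  -2.79071749] 55.202413170933895 49.98200297355652
```

View pics/m2.png

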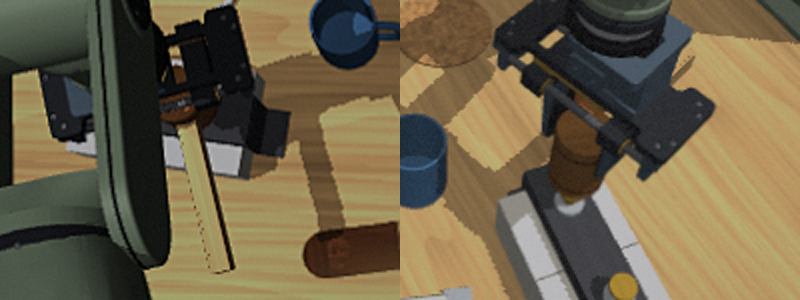

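The mallet is held upright, with its face over the nearer pin (scene crop 572,200). The other pin is free at (622,285). Now I'll come down gently.

carry_out(commands=[[0,0,0,1.3,-1.5,8,-1],[0,0,0,1.3,-1.5,16,-1],[0,0,0,1.3,-1.5,21,-1],[0,0,0,1.3,-1.5,23,-1],[0,0,0,1.3,-1.5,25,-1],[0,0,0,1.3,-1.5,26,-1],[0,0,0,1.3,-1.5,26,-1]])

```text
time_s: 6.0
ee_pos: [575.4, 155.3, 158.7]
ee_rot: [180.0, -0.1, 16.1]
force: [-2.6, -1.2, 6.8]
gripper_width: 54.9
gripper_force: 50.0
```

carry_out(commands=[[0,0,0,0,0,1,-1],[0,0,0,0,0,2,-1],[0,0,0,0,0,2,-1]])

```text
time_s: 6.3
ee_pos: [575.4, 155.3, 157.0]
ee_rot: [180.0, -0.1, 16.1]
force: [-2.9, -0.8, 7.9]
gripper_width: 55.1
gripper_force: 50.0
```

carry_out(commands=[[0,0,0,0,0,1,-1],[0,0,0,0,0,2,-1],[0,0,0,0,0,2,-1]])

```text
time_s: 6.6
ee_pos: [575.4, 155.3, 155.1]
ee_rot: [180.0, -0.1, 16.1]
force: [-2.8, -1.4, 8.1]
gripper_width: 54.9
gripper_force: 50.0
```

carry_out(commands=[[0,0,0,0,0,1,-1],[0,0,0,0,0,2,-1],[0,0,0,0,0,2,-1]])

```text
time_s: 6.9
ee_pos: [575.5, 155.3, 153.4]
ee_rot: [180.0, -0.1, 16.1]
force: [-3.6, -1.4, 9.2]
gripper_width: 55.5
gripper_force: 50.0
```

carry_out(commands=[[0,0,0,0,0,1,-1],[0,0,0,0,0,2,-1],[0,0,0,0,0,2,-1]])

```text
time_s: 7.2
ee_pos: [575.6, 155.3, 152.5]
ee_rot: [180.0, -0.2, 16.1]
force: [-5.4, -1.3, 14.0]
gripper_width: 55.4
gripper_force: 50.0
```

carry_out(commands=[[0,0,0,0,0,1,-1],[0,0,0,0,0,2,-1],[0,0,0,0,0,2,-1]])

```text
time_s: 7.5
ee_pos: [575.8, 155.4, 151.5]
ee_rot: [180.0, -0.2, 16.1]
force: [-6.1, -2.4, 18.7]
gripper_width: 55.1
gripper_force: 50.0
```

carry_out(commands=[[0,0,0,0,0,1,-1],[0,0,0,0,0,2,-1],[0,0,0,0,0,2,-1]])

```text
time_s: 7.8
ee_pos: [575.9, 155.4, 150.6]
ee_rot: [180.0, -0.3, 16.1]
force: [-6.8, -2.4, 23.2]
gripper_width: 55.0
gripper_force: 50.0
```

carry_out(commands=[[0,0,0,0,0,0.5,-1],[0,0,0,0,0,0.5,-1],[0,0,0,0,0,0.5,-1]])

```text
time_s: 8.1
ee_pos: [575.9, 155.4, 150.5]
ee_rot: [180.0, -0.3, 16.1]
force: [-8.5, -2.9, 25.6]
gripper_width: 55.2
gripper_force: 50.0
```

carry_out(commands=[[0,0,0,0,0,-10,-1],[0,0,0,0,0,-30,-1],[0,0,0,0,0,-42,-1],[0,0,0,15,-34,-42,-1],[0,0,0,30,-68,-42,-1],[0,0,0,40,-92,-42,-1],[0,0,0,44,-101,-42,-1],[0,0,0,44,-101,-42,-1],[0,0,0,44,-101,-42,-1],[0,0,0,44,-101,-42,-1]])

```text
time_s: 9.1
ee_pos: [589.6, 263.3, 186.2]
ee_rot: [180.0, 0.0, 16.1]
force: [-0.2, -0.2, -3.2]
gripper_width: 55.0
gripper_force: 50.0
```

Run:
```python
from h import *
a=[]
for n,(x,y,w,h) in(('top',(60,150,200,150)),('scene',(260,190,200,150))):
    im=grab_frame(n)[:,:,::-1]; cv2.imwrite(f'pics/{n}2.png',im); a.append(cv2.resize(im[y:y+h,x:x+w],(400,300),interpolation=cv2.INTER_CUBIC))
cv2.imwrite('pics/m3.png',np.hstack(a))
s=state(); print(s['ee_pos'],s['ee_rot'],s['force'],s['gripper_width'])
```

```text
[589.7585252  263.52298454 186.45731705] [ 1.79989497e+02 -8.41078775e-04  1.60444900e+01] [ 0.29399142 -0.60881594 -2.2062174 ] 54.94337519948643
```

View pics/m3.png

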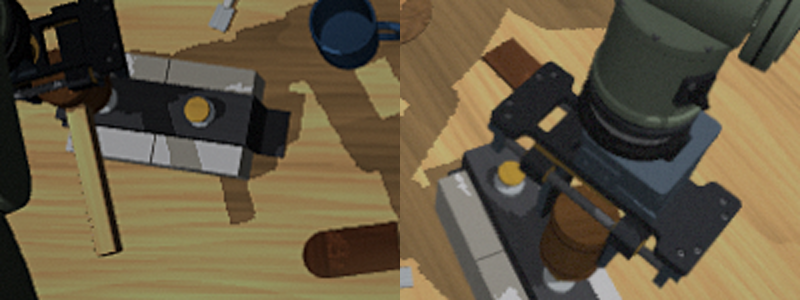

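The first pin now sits lower at crop (198,110) and held at about 28 N. The mallet hangs upright over the second pin.

carry_out(commands=[[0,0,0,0,0,8,-1],[0,0,0,0,0,18,-1],[0,0,0,0,0,24,-1],[0,0,0,0,0,26,-1],[0,0,0,0,0,28,-1],[0,0,0,0,0,29,-1],[0,0,0,0,0,29,-1]])

```text
time_s: 9.9
ee_pos: [589.7, 264.7, 158.0]
ee_rot: [180.0, -0.0, 16.1]
force: [-1.2, -0.7, 1.3]
gripper_width: 55.3
gripper_force: 50.0
```

carry_out(commands=[[0,0,0,0,0,1,-1],[0,0,0,0,0,2,-1],[0,0,0,0,0,2,-1]])

```text
time_s: 10.2
ee_pos: [590.0, 264.8, 157.6]
ee_rot: [-180.0, -0.1, 16.1]
force: [-3.1, -1.6, 7.4]
gripper_width: 54.9
gripper_force: 50.0
```

carry_out(commands=[[0,0,0,0,0,1,-1],[0,0,0,0,0,2,-1],[0,0,0,0,0,2,-1]])

```text
time_s: 10.5
ee_pos: [590.0, 264.8, 155.8]
ee_rot: [-180.0, -0.1, 16.1]
force: [-3.0, -1.7, 8.1]
gripper_width: 55.1
gripper_force: 50.0
```

carry_out(commands=[[0,0,0,0,0,1,-1],[0,0,0,0,0,2,-1],[0,0,0,0,0,2,-1]])

```text
time_s: 10.8
ee_pos: [590.0, 264.8, 153.8]
ee_rot: [-180.0, -0.1, 16.1]
force: [-3.4, -1.2, 7.4]
gripper_width: 55.3
gripper_force: 50.0
```

carry_out(commands=[[0,0,0,0,0,1,-1],[0,0,0,0,0,2,-1],[0,0,0,0,0,2,-1]])

```text
time_s: 11.1
ee_pos: [590.0, 264.8, 151.9]
ee_rot: [-180.0, -0.2, 16.1]
force: [-3.5, -2.0, 8.3]
gripper_width: 55.2
gripper_force: 50.0
```

carry_out(commands=[[0,0,0,0,0,1,-1],[0,0,0,0,0,2,-1],[0,0,0,0,0,2,-1]])

```text
time_s: 11.4
ee_pos: [590.1, 264.8, 150.2]
ee_rot: [-180.0, -0.2, 16.1]
force: [-4.1, -2.0, 11.2]
gripper_width: 55.2
gripper_force: 50.0
```

carry_out(commands=[[0,0,0,0,0,1,-1],[0,0,0,0,0,2,-1],[0,0,0,0,0,2,-1]])

```text
time_s: 11.7
ee_pos: [590.2, 264.8, 149.3]
ee_rot: [-180.0, -0.2, 16.1]
force: [-3.4, -2.1, 14.0]
gripper_width: 55.1
gripper_force: 50.0
```

carry_out(commands=[[0,0,0,0,0,1,-1],[0,0,0,0,0,2,-1],[0,0,0,0,0,2,-1]])

```text
time_s: 12.0
ee_pos: [590.4, 264.9, 148.5]
ee_rot: [-180.0, -0.3, 16.1]
force: [-6.3, -3.3, 18.7]
gripper_width: 55.1
gripper_force: 50.0
```

carry_out(commands=[[0,0,0,0,0,1,-1],[0,0,0,0,0,2,-1],[0,0,0,0,0,2,-1]])

```text
time_s: 12.3
ee_pos: [590.5, 264.9, 147.6]
ee_rot: [-180.0, -0.3, 16.1]
force: [-6.0, -3.2, 22.8]
gripper_width: 55.2
gripper_force: 50.0
```

carry_out(commands=[[0,0,0,0,0,0.5,-1],[0,0,0,0,0,0.7,-1],[0,0,0,0,0,0.7,-1]])

```text
time_s: 12.6
ee_pos: [590.6, 265.0, 147.5]
ee_rot: [-180.0, -0.4, 16.1]
force: [-7.5, -3.3, 25.1]
gripper_width: 55.0
gripper_force: 50.0
```

carry_out(commands=[[0,0,0,0,0,-10,-1],[0,0,0,0,0,-30,-1],[0,0,0,0,0,-46,-1],[0,0,0,-8,20,-48,-1],[0,0,0,-24,60,-48,-1],[0,0,0,-39,100,-48,-1],[0,0,0,-55,140,-48,-1],[0,0,0,-70,180,-48,-1],[0,0,0,-86,220,-48,-1],[0,0,0,-102,260,-48,-1],[0,0,0,-117,300,-48,-1],[0,0,0,-133,340,-48,-1],[0,0,0,-149,380,-48,-1],[0,0,0,-161,412,-48,-1],[0,0,0,-168,430,-48,-1],[0,0,0,-171,438,-48,-1],[0,0,0,-171,438,-48,-1],[0,0,0,-171,438,-48,-1],[0,0,0,-171,438,-48,-1]])

```text
time_s: 14.5
ee_pos: [547.1, -202.3, 188.4]
ee_rot: [-180.0, -0.0, 16.2]
force: [0.1, 0.8, -3.4]
gripper_width: 55.1
gripper_force: 50.0
```

Run:
```python
from h import *
a=[]
T=cv2.imread('pics/top0.png')
for n,(x,y,w,h) in(('top',(60,150,200,150)),('scene',(260,240,133,100))):
    im=grab_frame(n)[:,:,::-1]; cv2.imwrite(f'pics/{n}3.png',im); a.append(cv2.resize(im[y:y+h,x:x+w],(400,300),interpolation=cv2.INTER_CUBIC))
    m=cv2.inRange(cv2.cvtColor(np.ascontiguousarray(im),cv2.COLOR_BGR2HSV),(18,150,90),(32,255,255)); k,l,s,c=cv2.connectedComponentsWithStats(m)
    print(n,[(c[i].round(1).tolist(),int(s[i,4])) for i in range(1,k) if s[i,4]>25])
cv2.imwrite('pics/m4.png',np.hstack(a))
s=state(); print(s['ee_pos'],s['ee_rot'],s['force'],s['gripper_width'])
```

```text
top [([108.9, 197.6], 109), ([157.8, 204.3], 117)]
scene [([315.0, 276.0], 115), ([340.3, 324.9], 145)]
[ 547.19437598 -202.43144244  188.53680006] [-1.79980873e+02 -7.24632684e-03  1.62080763e+01] [-0.10108088  0.97583424 -2.64560095] 55.16650401921991
```

View pics/m4.png

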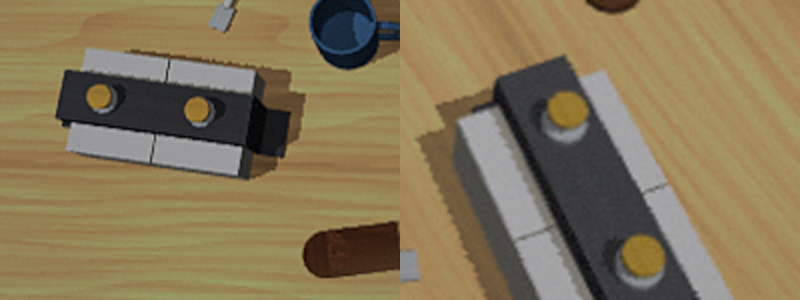

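Both pins have been driven and sit visibly lower, and the plaster is whole. Next I'll lower the mallet onto its mat.

carry_out(commands=[[0,0,0,-1.4,2.3,30,-1],[0,0,0,-1.4,2.3,75,-1],[0,0,0,-1.4,2.3,115,-1],[0,0,0,-1.4,2.3,138,-1],[0,0,0,-1.4,2.3,148,-1],[0,0,0,-1.4,2.3,151,-1],[0,0,0,-1.4,2.3,153,-1],[0,0,0,-1.4,2.3,154,-1],[0,0,0,-1.4,2.3,154,-1]])

```text
time_s: 15.5
ee_pos: [547.2, -206.4, 35.7]
ee_rot: [179.9, -0.1, 16.1]
force: [-0.9, -1.0, -3.4]
gripper_width: 55.5
gripper_force: 50.0
```

carry_out(commands=[[0,0,0,0,0,1,-1],[0,0,0,0,0,2,-1],[0,0,0,0,0,2.5,-1],[0,0,0,0,0,2.5,-1]])

```text
time_s: 15.9
ee_pos: [547.1, -206.2, 33.3]
ee_rot: [180.0, -0.1, 16.1]
force: [-0.3, 2.9, 4.7]
gripper_width: 55.1
gripper_force: 50.0
```

carry_out(commands=[[0,0,0,0,0,-0.5,-1],[0,0,0,0,0,-0.5,0.3],[0,0,0,0,0,-0.5,0.6],[0,0,0,0,0,-0.5,1],[0,0,0,0,0,-0.5,1],[0,0,0,0,0,-0.5,1],[0,0,0,0,0,-0.5,1],[0,0,0,0,0,-0.5,1]], force=10)

```text
time_s: 16.7
ee_pos: [546.3, -206.1, 32.5]
ee_rot: [-180.0, 0.0, 16.1]
force: [0.0, -0.0, 0.2]
gripper_width: 91.2
gripper_force: 0.0
```

Released with no contact force left. Now I'll rise and move aside.

carry_out(commands=[[0,0,0,0,0,-10,1],[0,0,0,0,0,-40,1],[0,0,0,0,0,-80,1],[0,0,0,0,0,-120,1],[0,0,0,0,0,-160,1],[0,0,0,-35,-20,-170,1],[0,0,0,-70,-45,-170,1],[0,0,0,-105,-70,-170,1],[0,0,0,-140,-95,-170,1],[0,0,0,-165,-115,-170,1],[0,0,0,-180,-130,-170,1],[0,0,0,-180,-130,-170,1],[0,0,0,-180,-130,-170,1],[0,0,0,-180,-130,-170,1]])

```text
time_s: 18.1
ee_pos: [338.5, -131.8, 203.0]
ee_rot: [179.9, -0.1, 16.1]
force: [-0.5, 0.2, 0.7]
gripper_width: 91.2
gripper_force: 0.0
```

Run:
```python
from h import *
a=[]
for n in('top','scene'):
    im=grab_frame(n)[:,:,::-1]; cv2.imwrite(f'pics/{n}4.png',im); a.append(cv2.resize(im,(400,300),interpolation=cv2.INTER_AREA))
cv2.imwrite('pics/m5.png',np.hstack(a))
s=state(); print(s['time_s'],s['ee_pos'],s['force'])
```

```text
18.2 [ 338.29924418 -131.69331613  202.59180418] [-0.38417934  0.88404437 -0.01977557]
```

View pics/m5.png

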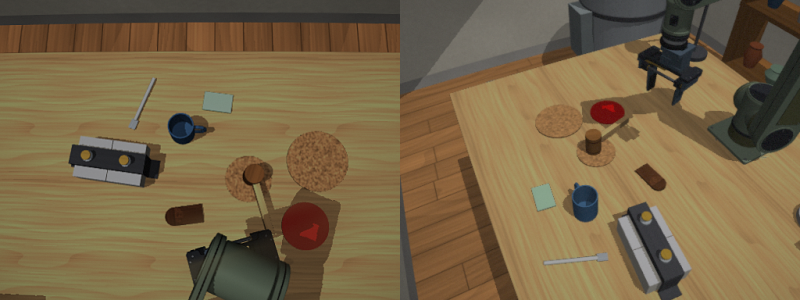

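The mallet stands on the small mat (top view 252,175), the mug, tile, tool and rib are where they were, and the arm is clear. Handing in.

```bash
python3 -c "
from workcell import workorder
print(workorder.job_done())"
```

```text
the job is handed in; nothing more can be done
None
```

I pressed both pins down with the mallet in small steps until each resisted at about 28 N. The plaster shows no cracks, the mallet stands on its small cork mat, the other things are where they were, and the job was handed in at about 18 s.

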